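# Set up a copper bar on the conductivity tester

### The arm

A 7-joint arm with a two-finger parallel gripper is mounted at the origin on the work surface. World frame = base frame: x ahead of the robot, y to its left, z up, the work surface at z = 0. Lengths are in m, angles in rad, forces in N, time in s.
With the tool pointing down it reaches from about 0.4 to 0.85 m from the base axis. Payload 4.5 kg.
Tool frame: the origin (TCP) lies at the very end of the fingers, on their centre line; the grasp point (between the pads) lies 19 mm behind it; z points along the fingers, y is the line along which they close (so a half turn about z gives the same grasp; the last joint's range is limited). The gripper opens to 88 mm and grips with 3 to 60 N. Pads are 18 mm wide; open, the fingers measure 123 mm over their backs; the gripper's body (75 mm by 187 mm) begins 45 mm behind the grasp point.
Start: joints at [1.258, 0.689, -0.195, 1.565, 0.157, 0.902, -0.215], TCP at [0.212, -0.588, 0.239] pointing down, gripper open.
Joint ranges: [-3.01, 3.01], [-0.46, 2.08], [-1.47, 1.51], [0.13, 2.56], [-1, 4.14], [0.04, 2.09], [-2.66, 2.66]. Speed limits (rad/s): [2.57, 2.57, 3.14, 3.14, 3.14, 3.14, 3.14].

### API

Orientations are given as a unit quaternion [x, y, z, w].
In Python, from plant import r, eyes, nets gives the robot as it stands.
- The arm moves only by the shell command python3 -m pendant 'ROWS' [FORCE]. ROWS is JSON, a list of rows, each an object of numbers: "claw": the opening, from 0 (shut) to 1 (fully open); "dx", "dy", "dz": the shift along the world's x, y, z in mm; "twist": the turn about the world's z in rad. In form: [{"claw": .., "dx": .., "dy": .., "dz": .., "twist": ..}, ...]. A call has 1 to 8 rows; each row is the pose to reach, as a shift and turn from the pose commanded when the call began; what a row does not reach only later rows make up. A row lasts 1/10 s, in which the tool goes at most 50 mm and 8.59 degrees, less where a joint would pass 70% of its speed; a pose out of reach is approached as far as the arm can. A call with a gripper value outside its range is refused whole. The fingers move at their own pace and stop on an object; FORCE is the grip in N (left out, the last holds). Time passes only in rows, so rows that repeat a pose let the fingers close. It gives the time, the measured TCP pose, the force, the opening and the grip force at its end, in the units of the state.
- r.get_state(): the state, without advancing time (a new reading comes with each control period).
- eyes.snapshot(name): name is "scene" or "top"; returns (picture, depth): 480x640x3 uint8, blue, green, red; 480x640 float32, m along the optical axis (not along the pixel's ray), 0 where there is no reading.
- eyes.camera_info(name): a dict with "K" (3x3 intrinsics, pixels), "world_to_cam" (4x4, takes a point from world to camera coordinates). Camera axes: x right, y down, z forward; pixel columns grow to the right and rows downward; lengths in m; the calibration is good to about 2 mm. A picture is of the moment at which its call begins. camera_info takes no time and is no camera call.
- r.finish_job(): hands the job in; it is judged then, once.
Trained networks look in the newest picture that a camera, given by its name, has taken for a name from the list of things; names that differ only in an ending like _2 or _b are one class to them, and where a whole thing is asked for, a point or a joint stands for the part that bears it (a point fixed in the world has none). Each returns a list of dicts, best first, with "confidence" (0 to 1); they miss things now and then, are a little off and sometimes report something else, mostly with a low value. They report only what shows in the picture. A call takes as long as a camera call. They do not tell look-alikes from the thing itself.
- nets.spot_in(camera, query): "box" ([left, top, width, height] as shares, 0 to 1, of the picture: columns of its width, rows of its height, round what is visible of it).
- nets.place_of(camera, query): "position" ([column, row] as shares, 0 to 1, of the picture: columns of its width, rows of its height: a listed point, or the origin of a listed thing).
The state is a dict: "clock": time; "q": joint angles; "qd": joint speeds; "joint_torque": joint torques, N m; "tool_pos": TCP position; "eef_rot": TCP orientation; "contact_force": force on the tool from outside, world axes, zero at the start; "moment": the same for the moment, N m; "opening": opening from 0.0 (shut) to 1.0 (fully open); "finger_force": force on a finger pad.
Only numpy, scipy, OpenCV 4.12 (cv2) and the standard library are available. Lean on these libraries where they do the work, as an engineer would, in place of code of your own. Each camera call takes 0.05 s, during which the arm holds its last target. There are 200 camera calls.

### The job

Get the conductivity tester ready for the copper bar: take the copper bar out of the sample tray and lay it, not dropping it, flat across the tester's two brass saddles, about centred, and turn the selector knob, sunk behind the round window of the sloping front plate, until its white line points at the copper-orange mark. Either may be done first. Leave the aluminium and the steel bar in the tray.

Things in the scene. Friction and masses are not known exactly. Their poses are not given: they have to be found in the camera images.
- tester: Fixed bench tester, 310 (x) x 304 (y) x 158 mm, origin at the centre of its underside, z up, own -x = operator's side (towards the robot within 0.15 rad). Stands in the left or right half of the bench. On its 12 mm base plate: saddles at the -x side; behind them a console whose dark front plate slopes 35 degrees from x = -34 mm (56 mm high) to x = 108 mm (156 mm high), then a flat top.
- bed (a point): Where the bar belongs: midway between the two brass saddles, at contact-face height (45 mm above bench). Axes as the tester's; the bar lies along y. Saddles at y = +-50 mm, 22 mm wide (y); 12 mm high cheeks leave a trough 34 mm wide (x). 78 mm free between the saddles, 33 mm deep, for fingers. Console wall 66 mm to +x; binding posts 38 mm high at x = +-28, y = +-105 mm.
- window (a point): Centre of the round guard window, 110 mm across, in the outer face of the fixed front plate (4 mm thick), in the tester's -y half. z: normal out of the plate, leaning 35 degrees from vertical towards the operator's side; x up the slope; y as the tester's. The knob's axis is this z. Under it a well 112 mm square, floor 47 mm below the plate's face.
- copper_mark (a point): Centre of the copper-orange mark, 16 x 10 mm, painted on the front plate 67 mm from the window's centre, 60 degrees clockwise from straight up the slope (seen facing the plate). A white mark is straight up the slope, a blue one 60 degrees anticlockwise.
- selector (a joint): Angle of the selector knob in rad: 0 when its white line points straight up the slope, growing clockwise seen facing the plate; the copper-orange mark is at +1.047. Stops at -1.4 and +1.4; starts between -0.42 and +0.5. Plain friction (about 0.1 N m), no clicks, stays where it is left.
- knob_top (a point): On the knob's axis at the top of its grip bar, 13 mm below the plate's face; turns with the knob. z out along the axis, x along the grip bar towards its white line. Black bar 60 mm long (x), 16 mm wide (y), standing 28 mm above a round skirt 62 mm across and 6 mm thick.
- tray: Open stainless sample tray, fixed, 250 (x) x 240 (y) x 32 mm, walls and floor 4 mm; origin at the centre of its underside on the bench. Stands in the other half of the bench from the tester. In it: three bars, each within 0.1 rad of the tray's x and about 65 mm apart in any order, and a copper elbow and a brass tee, both 26 mm thick, near its +x end.
- copper_bar: The bar to be tested: bare copper, reddish, 140 (x) x 20 (y) x 12 (z) mm, about 0.3 kg. Origin: centre of its underside; x along its length, z up as it lies.
- copper_bar_mid (a point): Centre of the copper bar, 6 mm above its underside.
- alu_bar: Silvery aluminium bar of the same size and axes; stays in the tray.
- steel_bar: Dark steel bar of the same size and axes; stays in the tray.
There are look-alikes about, which are no part of the job. Of the things like the steel_bar, leave any that is blue or pink; of the rest the larger one is meant.

How it is judged:
By the outcome, as a careful person would: the job done as asked, in the order asked, and still so for the second after the job is handed in, with the robot touching nothing.
It also fails if it takes over 54 s, if anything falls off the work surface, if the arm or the gripper's body presses on something with over 40 N, if the wrist force passes 120 N, or if a joint passes its speed limit or range.

## Working session

There is one attempt and no reset: what is moved stays moved. The work goes in short steps, Python scripts to look and compute and a shell command to move; the robot and the scene stay as the last step left them, time stands still between calls to the robot, and variables do not carry over. Pictures are saved under pics/ and viewed, at most 10 in all, crops included, and the job is handed in when it is done.

```bash
ls; mkdir -p pics; cat > h.py <<'E'
import numpy as np, cv2
from plant import r, eyes, nets
def proj(cam,p):
    i=eyes.camera_info(cam);c=np.array(i["world_to_cam"])@np.append(p,1);u=np.array(i["K"])@c[:3];return u[:2]/u[2]
def ray(cam,u,v):
    i=eyes.camera_info(cam);T=np.linalg.inv(np.array(i["world_to_cam"]));d=T[:3,:3]@np.linalg.solve(np.array(i["K"]),[u,v,1.]);return T[:3,3],d
def atz(cam,u,v,z):
    o,d=ray(cam,u,v);return o+d*(z-o[2])/d[2]
def atd(cam,u,v,dep):
    o,d=ray(cam,u,v);return o+d*dep[int(round(v)),int(round(u))]
E
python3 - <<'E'
from h import *
np.set_printoptions(precision=3,suppress=True)
s=r.get_state();print(s["clock"],s["tool_pos"],s["eef_rot"],s["opening"])
for c in("scene","top"):
    im,d=eyes.snapshot(c);cv2.imwrite(f"pics/{c}0.png",im);np.save(c+"0.npy",d);cv2.imwrite(c+"0.png",im)
    print(c,ray(c,320,240))
    for q in("copper_bar","alu_bar","steel_bar","copper_bar_mid","bed","window","knob_top","copper_mark","tester","tray"):
        for x in nets.place_of(c,q)[:4]:
            u,v=np.array(x["position"])*[640,480]
            if 0<=u<639 and 0<=v<479: print(q,np.round([u,v]),round(x["confidence"],2),atd(c,u,v,d))
E
```

```text
pics
0.0 [ 0.212 -0.587  0.238] [ 0.985  0.173 -0.    -0.001] 0.9987380997688703
scene (array([ 1.178, -0.457,  1.228]), array([-0.488,  0.398, -0.777]))
copper_bar [356. 266.] 0.74 [0.555 0.183 0.014]
copper_bar [371. 253.] 0.73 [0.548 0.249 0.015]
alu_bar [333. 278.] 0.74 [0.543 0.109 0.006]
steel_bar [390. 222.] 0.71 [0.491 0.382 0.003]
steel_bar [464. 198.] 0.69 [0.571 0.634 0.007]
steel_bar [370. 251.] 0.66 [0.54  0.252 0.01 ]
steel_bar [336. 210.] 0.48 [ 0.345  0.289 -0.004]
copper_bar_mid [354. 264.] 0.56 [0.549 0.183 0.015]
copper_bar_mid [206. 368.] 0.32 [ 0.612 -0.325  0.131]
bed [210. 309.] 0.56 [ 0.414 -0.213  0.012]
window [219. 346.] 0.96 [ 0.542 -0.26   0.05 ]
knob_top [218. 351.] 0.5 [ 0.573 -0.275  0.092]
copper_mark [205. 368.] 0.96 [ 0.609 -0.327  0.125]
tester [237. 340.] 0.61 [ 0.557 -0.217  0.05 ]
tray [362. 271.] 0.89 [0.579 0.187 0.014]
top (array([0.423, 0.164, 1.101]), array([ 0.047, -0.012, -0.999]))
copper_bar [304. 212.] 0.78 [0.542 0.19  0.018]
alu_bar [332. 213.] 0.73 [0.541 0.122 0.013]
steel_bar [278. 214.] 0.84 [0.538 0.254 0.014]
steel_bar [265. 292.] 0.75 [ 0.345  0.286 -0.001]
steel_bar [223. 235.] 0.58 [0.486 0.388 0.009]
copper_bar_mid [309. 214.] 0.72 [0.538 0.177 0.018]
copper_bar_mid [305. 213.] 0.58 [0.541 0.188 0.017]
bed [477. 261.] 0.86 [ 0.424 -0.238  0.007]
bed [308. 213.] 0.2 [0.54  0.181 0.018]
window [505. 199.] 0.75 [ 0.566 -0.275  0.09 ]
knob_top [504. 192.] 0.96 [ 0.58  -0.267  0.1  ]
copper_mark [532. 176.] 0.73 [ 0.612 -0.318  0.132]
tester [462. 220.] 0.82 [ 0.519 -0.177  0.079]
tray [305. 213.] 0.54 [0.54  0.188 0.017]
```

View pics/top0.png

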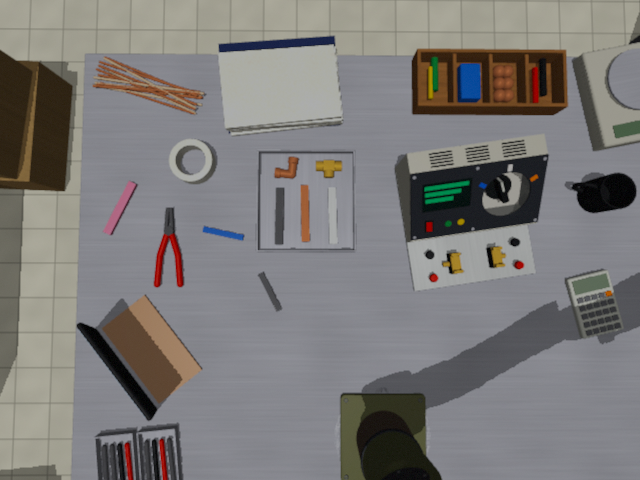

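View pics/scene0.png

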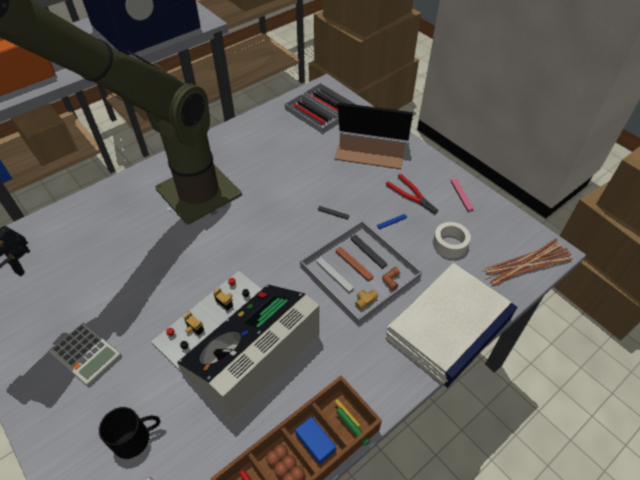

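The top view shows the tray at about (306,200). Bar-like candidates:
- **Steel:** dark bar at (279,215), in the tray.
- **Copper:** orange bar at (305,213), in the tray.
- **Aluminium:** silvery bar at (332,215), in the tray.
- **Look-alikes outside the tray:** small dark bar (270,291), blue bar (223,233), pink bar (121,208).
- **Other copper things:** elbow (287,167) and rods (150,85).

I choose the copper bar at (305,213). The tester's saddles are at (455,263) and (496,257), and its knob is at (500,187).

```bash
python3 - <<'E'
from h import *
np.set_printoptions(precision=4,suppress=True)
im=cv2.imread("top0.png");d=np.load("top0.npy")
hsv=cv2.cvtColor(im,cv2.COLOR_BGR2HSV)
def blobs(lo,hi,box,mn):
    m=cv2.inRange(hsv,lo,hi);k=np.zeros_like(m);x0,y0,x1,y1=box;k[y0:y1,x0:x1]=m[y0:y1,x0:x1]
    return [c for c in cv2.findContours(k,0,cv2.CHAIN_APPROX_NONE)[0] if cv2.contourArea(c)>mn]
def rect(c,z,cam="top"):
    P=np.array([atz(cam,*q[0],z)[:2]*1000 for q in c],np.float32);return cv2.minAreaRect(P)
for c in blobs((3,100,60),(15,255,255),(295,178,315,250),40): print("cu",rect(c,.016),c[:,0].mean(0))
for c in blobs((0,0,140),(179,60,255),(325,183,340,246),40): print("alu",rect(c,.016))
for c in blobs((15,100,60),(30,255,255),(440,240,510,280),20): print("brass",rect(c,.05))
for c in blobs((0,0,120),(179,70,255),(478,165,530,220),60): print("win",rect(c,.07),cv2.boundingRect(c))
for c in blobs((5,150,100),(15,255,255),(525,168,545,190),5): 
    u=c[:,0].mean(0);print("mark",u,atd("top",*u,d))
for u in((413,290),(536,272),(407,229),(405,156),(548,136)): print(u,atz("top",*u,.012),atd("top",*u,d))
a=cv2.resize(im[125:300,395:560],None,fx=3.4,fy=3.4,interpolation=2);b=cv2.resize(im[145:255,253:360],None,fx=2,fy=2,interpolation=2)
o=np.zeros((595,800,3),np.uint8);o[:a.shape[0],:a.shape[1]]=a;o[:b.shape[0],570:570+b.shape[1]]=b;cv2.imwrite("pics/crop1.png",o)
E
```

```text
cu ((540.6815185546875, 188.8570556640625), (138.368896484375, 18.800703048706055), 1.89487886428833) [304.6016 212.7561]
alu ((538.4620971679688, 121.37248992919922), (153.0105743408203, 34.53712844848633), 0.0939779132604599)
brass ((418.6531066894531, -161.07579040527344), (48.21025466918945, 45.42940139770508), 5.8336334228515625)
brass ((435.2129821777344, -272.82763671875), (48.439109802246094, 32.5051383972168), 8.944700241088867)
win ((586.6917724609375, -282.62310791015625), (69.19363403320312, 120.50799560546875), 48.9415397644043) (483, 165, 38, 44)
mark [533.6842 177.6842] [ 0.6096 -0.3243  0.1257]
(413, 290) [ 0.3525 -0.0771  0.012 ] [ 0.3515 -0.0807 -0.0043]
(536, 272) [ 0.397 -0.381  0.012] [ 0.3967 -0.3868  0.0004]
(407, 229) [ 0.5021 -0.0637  0.012 ] [ 0.5004 -0.0589  0.0348]
(405, 156) [ 0.6842 -0.0604  0.012 ] [ 0.6553 -0.0355  0.1328]
(548, 136) [ 0.7369 -0.4201  0.012 ] [ 0.7407 -0.4273 -0.0014]
```

View pics/crop1.png

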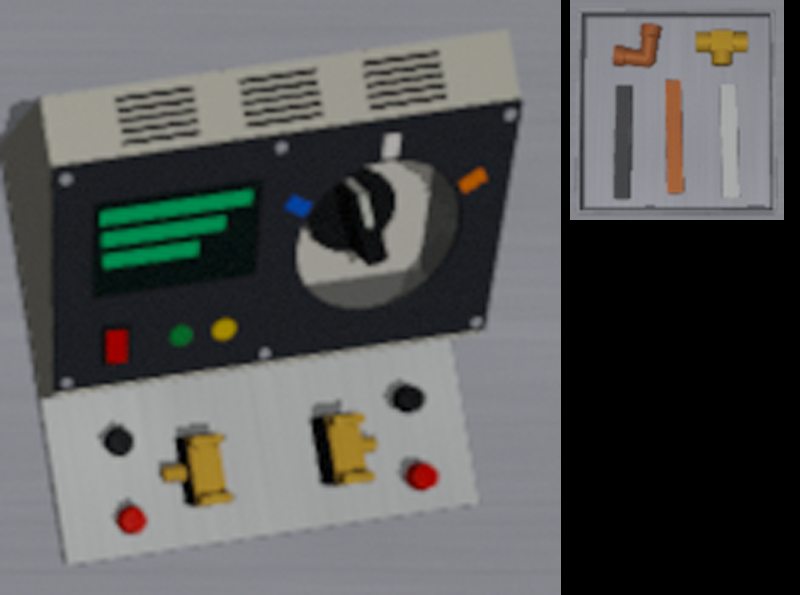

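The crop shows the three tray bars: dark, copper at (305,213), and silver. On the tester, the knob's white line points up and left, about -0.4 rad, and the orange mark is at about (534,178). Next I fit the tester pose to these points.

```bash
cat >> h.py <<'E'
T35=np.tan(np.deg2rad(35));C,S=np.cos(np.deg2rad(35)),np.sin(np.deg2rad(35))
def tw(p,t):  # tester point -> world
    c,s=np.cos(p[2]),np.sin(p[2]);return np.array([p[0]+c*t[0]-s*t[1],p[1]+s*t[0]+c*t[1],t[2]])
def win(p,a,b,n): # plate coords: a up-slope,b tester y,n out of plate -> world; p[3:5]=window x,y
    wx,wy=p[3],p[4];return tw(p,[wx+a*C-n*S,wy+b,.056+(wx+.034)*T35+a*S+n*C])
E
python3 - <<'E'
from h import *
from scipy.optimize import least_squares
np.set_printoptions(precision=4,suppress=True)
g=lambda a,b:np.array([395+a/3.4,125+b/3.4])
O=[(g(67,563),lambda p:tw(p,[-.155,.152,.012])),(g(476,502),lambda p:tw(p,[-.155,-.152,.012])),
(g(209,467),lambda p:tw(p,[-.1,.05,.057])),(g(351,448),lambda p:tw(p,[-.1,-.05,.057]))]
for uv,ph in((g(391,146),0),(g(473,180),np.pi/3),(g(298,206),-np.pi/3)):
    O.append((uv,lambda p,ph=ph:win(p,.067*np.cos(ph),-.067*np.sin(ph),0)))
f=lambda p:np.concatenate([proj("top",h(p))-u for u,h in O])
s=least_squares(f,[.53,-.2,.145,.037,-.07]);p=s.x;print(p);print(f(p).reshape(-1,2))
np.save("p.npy",p);print("bed",tw(p,[-.1,0,.045]),"win",win(p,0,0,0),"knob",win(p,0,0,-.013))
a=cv2.resize(cv2.imread("top0.png")[125:300,395:560],None,fx=3.4,fy=3.4,interpolation=2)
G=lambda w:tuple(int(v) for v in (proj("top",w)-[395,125])*3.4)
for ph in(-.5,-.3,0): cv2.line(a,G(win(p,0,0,-.013)),G(win(p,.03*np.cos(ph),-.03*np.sin(ph),-.013)),(0,255,int(255*(ph<-.4))),1)
for t in np.linspace(0,6.28,60): cv2.circle(a,G(win(p,.055*np.cos(t),.055*np.sin(t),0)),1,(0,0,255),-1)
for t in((-.117,.05),(-.083,.05),(-.117,-.05),(-.083,-.05)): cv2.circle(a,G(tw(p,[*t,.057])),2,(255,0,255),-1)
cv2.imwrite("pics/fit.png",a)
# scene check
sc=cv2.imread("scene0.png")
for w in(win(p,0,0,0),tw(p,[-.1,.05,.045]),tw(p,[-.1,-.05,.045]),win(p,.0335,-.058,0)): print(proj("scene",w))
hs=cv2.cvtColor(sc,cv2.COLOR_BGR2HSV);m=cv2.inRange(hs,(3,100,60),(15,255,255));k=np.zeros_like(m);k[245:282,332:375]=m[245:282,332:375]
c=max(cv2.findContours(k,0,cv2.CHAIN_APPROX_NONE)[0],key=cv2.contourArea);print(cv2.minAreaRect(np.array([atz("scene",*q[0],.016)[:2]*1000 for q in c],np.float32)))
E
```

```text
[ 0.5263 -0.206   0.149   0.0366 -0.0721]
[[-1.0333  0.2838]
 [ 0.3536 -0.0457]
 [ 0.4035  0.1972]
 [ 0.2593 -0.4204]
 [ 0.073  -0.0228]
 [-0.2741  0.1144]
 [ 0.1961 -0.1074]]
bed [ 0.4274 -0.2208  0.045 ] win [ 0.5732 -0.2719  0.1054] knob [ 0.5805 -0.2708  0.0948]
[218.5324 347.1021]
[222.9315 295.8554]
[193.4426 320.2781]
[205.6856 367.8027]
((544.8925170898438, 184.63360595703125), (140.03921508789062, 21.450212478637695), 1.6493031978607178)
```

View pics/fit.png

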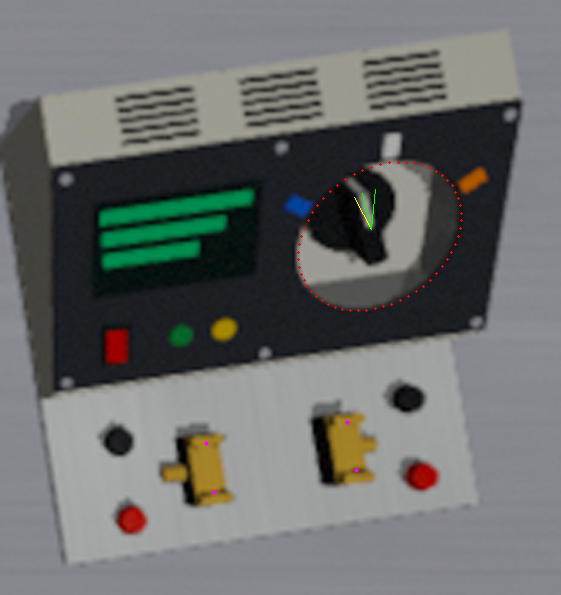

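```bash
python3 - <<'E'
from h import *
np.set_printoptions(precision=1,suppress=True)
p=np.load("p.npy");t=np.array(r.get_state()["tool_pos"])
print("stage1",(win(p,-.017,0,-.024)-t)*1000)
for ph in(0,.2,.5,.8,1.047):
    c=20*np.array([-np.cos(ph),np.sin(ph)])+8*np.array([-np.sin(ph),-np.cos(ph)])
    w=win(p,(c[0]-11)/1e3,(c[1]-17.5)/1e3,-.022);print(ph,w*1000,(w-win(p,-.017,0,-.024))*1000)
E
```

```text
stage1 [ 360.6  315.9 -162.7]
0 [ 564.3 -299.    69.6] [ -8.7 -27.1  -6.4]
0.2 [ 562.7 -295.1   68.9] [-10.3 -23.1  -7.1]
0.5 [ 561.6 -288.7   68.8] [-11.4 -16.8  -7.2]
0.8 [ 562.1 -282.4   69.8] [-10.9 -10.5  -6.2]
1.047 [ 563.6 -277.5   71.4] [-9.4 -5.6 -4.6]
```

```bash
python3 -m pendant '[{"claw":0.57,"dx":45,"dy":40,"dz":20,"twist":-0.1},{"claw":0.57,"dx":90,"dy":80,"dz":20,"twist":-0.2},{"claw":0.57,"dx":135,"dy":120,"dz":20,"twist":-0.2},{"claw":0.57,"dx":180,"dy":160,"dz":20,"twist":-0.2},{"claw":0.57,"dx":225,"dy":200,"dz":20,"twist":-0.2},{"claw":0.57,"dx":270,"dy":240,"dz":20,"twist":-0.2},{"claw":0.57,"dx":315,"dy":280,"dz":20,"twist":-0.2},{"claw":0.57,"dx":355,"dy":316,"dz":20,"twist":-0.2}]' 10
```

```text
clock: 1.9
tool_pos: [0.5108, -0.3222, 0.2589]
eef_rot: [0.997, 0.073, 0.0, 0.0]
contact_force: [0.5, -0.4, 0.6]
opening: 0.574
finger_force: 0.0
```

```bash
python3 -m pendant '[{"dx":0},{"dx":0}]'; python3 - <<'E'
from h import *
s=r.get_state();print(s["clock"],(win(np.load("p.npy"),-.017,0,-.024)-s["tool_pos"])*1000,2*np.arctan2(s["eef_rot"][1],s["eef_rot"][0]),s["q"])
E
```

```text
1.9 [  62.2460969    50.27173314 -182.87513413] 0.14687046996116587 [ 0.54743542  0.63378867 -0.10672819  1.61172921  0.0808496   0.89997792
 -1.01290504]validation failed for argument at $[0]...
```

```bash
python3 -m pendant '[{"claw":0.57,"dx":30,"dy":25,"dz":0,"twist":0},{"claw":0.57,"dx":60,"dy":50,"dz":0,"twist":0},{"claw":0.57,"dx":60,"dy":50,"dz":0,"twist":0},{"claw":0.57,"dx":60,"dy":50,"dz":0,"twist":0},{"claw":0.57,"dx":60,"dy":50,"dz":-30,"twist":0},{"claw":0.57,"dx":60,"dy":50,"dz":-60,"twist":0},{"claw":0.57,"dx":60,"dy":50,"dz":-80,"twist":0},{"claw":0.57,"dx":60,"dy":50,"dz":-80,"twist":0}]';  python3 - <<'E'
from h import *
s=r.get_state();print(s["clock"],(win(np.load("p.npy"),-.017,0,-.024)-s["tool_pos"])*1000,2*np.arctan2(s["eef_rot"][1],s["eef_rot"][0]))
im,_=eyes.snapshot("top");cv2.imwrite("pics/t2.png",cv2.resize(im[120:300,390:600],None,fx=3,fy=3))
E
```

```text
clock: 2.7
tool_pos: [0.5658, -0.2749, 0.176]
eef_rot: [0.997, 0.072, -0.003, -0.001]
contact_force: [-0.7, 0.2, -0.9]
opening: 0.571
finger_force: 0.0
2.7 [  7.21666378   2.95044333 -99.93750106] 0.14419857750376033
```

View pics/t2.png

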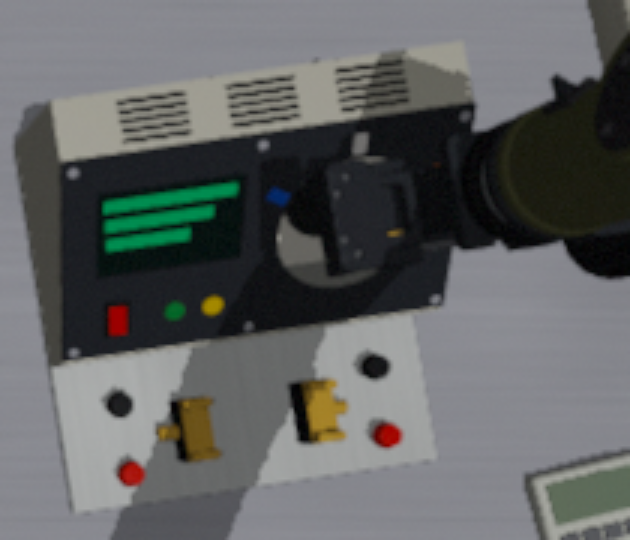

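The arm hangs over the window from the right, with the gripper body's long side across the slope, as planned. Next it goes down over the knob.

```bash
python3 -m pendant '[{"claw":0.57,"dx":7,"dy":3,"dz":-30,"twist":0},{"claw":0.57,"dx":7,"dy":3,"dz":-50,"twist":0},{"claw":0.57,"dx":7,"dy":3,"dz":-65,"twist":0},{"claw":0.57,"dx":7,"dy":3,"dz":-75,"twist":0},{"claw":0.57,"dx":7,"dy":3,"dz":-85,"twist":0},{"claw":0.57,"dx":7,"dy":3,"dz":-92,"twist":0},{"claw":0.57,"dx":7,"dy":3,"dz":-97,"twist":0},{"claw":0.57,"dx":7,"dy":3,"dz":-97,"twist":0}]' 10;  python3 -m pendant '[{"claw":0.4,"dx":0,"dy":0,"dz":0,"twist":0},{"claw":0.3,"dx":0,"dy":0,"dz":0,"twist":0},{"claw":0.2,"dx":0,"dy":0,"dz":0,"twist":0},{"claw":0.1,"dx":0,"dy":0,"dz":0,"twist":0},{"claw":0.1,"dx":0,"dy":0,"dz":0,"twist":0},{"claw":0.1,"dx":0,"dy":0,"dz":0,"twist":0}]' 10
```

```text
clock: 3.55
tool_pos: [0.5762, -0.2706, 0.0813]
eef_rot: [0.997, 0.073, -0.0, -0.0]
contact_force: [-0.5, 0.3, 0.1]
opening: 0.567
finger_force: 0.0
clock: 4.15
tool_pos: [0.5765, -0.2695, 0.0819]
eef_rot: [0.997, 0.074, 0.0, -0.001]
contact_force: [-0.4, 3.1, 3.1]
opening: 0.221
finger_force: 8.8
```

```bash
python3 -m pendant '[{"claw":0.5,"dx":0,"dy":0,"dz":0,"twist":0},{"claw":0.5,"dx":0,"dy":0,"dz":0,"twist":0},{"claw":0.5,"dx":0,"dy":0,"dz":30,"twist":0},{"claw":0.5,"dx":0,"dy":0,"dz":70,"twist":0},{"claw":0,"dx":-10,"dy":-15,"dz":75,"twist":0},{"claw":0,"dx":-10,"dy":-25,"dz":75,"twist":0},{"claw":0,"dx":-10,"dy":-25,"dz":75,"twist":0},{"claw":0,"dx":-10,"dy":-25,"dz":75,"twist":0}]' 20;  python3 - <<'E'
from h import *
np.set_printoptions(precision=1,suppress=True)
p=np.load("p.npy");s=r.get_state();t=np.array(s["tool_pos"]);print(s["opening"])
e=win(p,-.026,-.029,-.022);print("enter",(e-t)*1000)
for ph in(0,.2,.5,.8,1.0,1.047,1.1):
    c=20*np.array([-np.cos(ph),np.sin(ph)])+8*np.array([-np.sin(ph),-np.cos(ph)])
    w=win(p,(c[0]-11)/1e3,(c[1]-17.5)/1e3,-.022);print(ph,(w-e)*1000)
E
```

```text
clock: 4.95
tool_pos: [0.5658, -0.2956, 0.1554]
eef_rot: [0.997, 0.073, -0.001, -0.001]
contact_force: [-0.3, 0.7, 1.2]
opening: 0.158
finger_force: 0.0
0.1584480556392984
enter [  3.1  -6.3 -82.9]
0 [-4.6  2.9 -2.9]
0.2 [-6.1  6.8 -3.6]
0.5 [-7.3 13.1 -3.7]
0.8 [-6.8 19.5 -2.7]
1.0 [-5.6 23.4 -1.5]
1.047 [-5.2 24.3 -1.1]
1.1 [-4.8 25.3 -0.7]
```

```bash
python3 -m pendant '[{"claw":0,"dx":3,"dy":-6,"dz":0,"twist":0},{"claw":0,"dx":3,"dy":-6,"dz":0,"twist":0},{"claw":0,"dx":3,"dy":-6,"dz":-30,"twist":0},{"claw":0,"dx":3,"dy":-6,"dz":-50,"twist":0},{"claw":0,"dx":3,"dy":-6,"dz":-62,"twist":0},{"claw":0,"dx":3,"dy":-6,"dz":-72,"twist":0},{"claw":0,"dx":3,"dy":-6,"dz":-82,"twist":0},{"claw":0,"dx":3,"dy":-6,"dz":-82,"twist":0}]'; python3 -m pendant '[{"claw":0,"dx":-2,"dy":2,"dz":-2,"twist":0},{"claw":0,"dx":-4,"dy":4,"dz":-3,"twist":0},{"claw":0,"dx":-6,"dy":7,"dz":-4,"twist":0},{"claw":0,"dx":-7,"dy":10,"dz":-4,"twist":0},{"claw":0,"dx":-7,"dy":13,"dz":-4,"twist":0},{"claw":0,"dx":-7,"dy":16,"dz":-3,"twist":0},{"claw":0,"dx":-7,"dy":19,"dz":-3,"twist":0},{"claw":0,"dx":-7,"dy":19,"dz":-3,"twist":0}]';python3 - <<'E'
from h import *
im,_=eyes.snapshot("top");a=cv2.resize(im[130:240,440:560],None,fx=3,fy=3)
im,_=eyes.snapshot("scene");b=cv2.resize(im[280:400,140:270],None,fx=3,fy=3)
o=np.zeros((360,750,3),np.uint8);o[:330,:360]=a;o[:,360:]=b;cv2.imwrite("pics/t3.png",o)
E
```

```text
clock: 5.75
tool_pos: [0.5689, -0.3014, 0.0737]
eef_rot: [0.997, 0.073, -0.001, -0.0]
contact_force: [0.7, 0.1, -0.0]
opening: 0.002
finger_force: 0.0
clock: 6.55
tool_pos: [0.5601, -0.2847, 0.0713]
eef_rot: [0.997, 0.073, -0.002, 0.001]
contact_force: [-1.1, -5.0, -2.4]
opening: 0.006
finger_force: 2.4
```

View pics/t3.png

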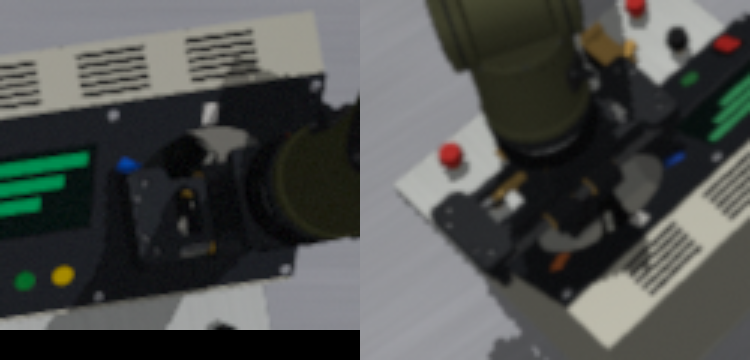

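```bash
python3 -m pendant '[{"claw":0,"dx":0.5,"dy":2,"dz":0.5,"twist":0},{"claw":0,"dx":1.5,"dy":4.5,"dz":1.5,"twist":0},{"claw":0,"dx":1.5,"dy":4.5,"dz":1.5,"twist":0},{"claw":0,"dx":0,"dy":-4,"dz":1,"twist":0},{"claw":0,"dx":0,"dy":-4,"dz":40,"twist":0},{"claw":0,"dx":0,"dy":-4,"dz":90,"twist":0},{"claw":0,"dx":0,"dy":-4,"dz":140,"twist":0},{"claw":0,"dx":0,"dy":40,"dz":150,"twist":0}]'; python3 -m pendant '[{"claw":0.5,"dx":0,"dy":50,"dz":0,"twist":0},{"claw":0.5,"dx":0,"dy":100,"dz":0,"twist":0},{"claw":0.5,"dx":0,"dy":150,"dz":0,"twist":0},{"claw":0.5,"dx":0,"dy":200,"dz":0,"twist":-0.05},{"claw":0.5,"dx":0,"dy":250,"dz":0,"twist":-0.11},{"claw":0.5,"dx":0,"dy":300,"dz":0,"twist":-0.11},{"claw":0.5,"dx":0,"dy":350,"dz":0,"twist":-0.11},{"claw":0.5,"dx":0,"dy":390,"dz":0,"twist":-0.11}]';python3 - <<'E'
from h import *
p=np.load("p.npy")
im,_=eyes.snapshot("top");a=cv2.resize(im[150:230,465:555],None,fx=6,fy=6,interpolation=2);cv2.imwrite("t4raw.png",im)
for ph in(.9,1.047,1.2): cv2.line(a,*[tuple(int(v) for v in (proj("top",w)-[465,150])*6+3) for w in(win(p,.02*np.cos(ph),-.02*np.sin(ph),-.013),win(p,.04*np.cos(ph),-.04*np.sin(ph),-.013))],(0,255,0),1)
cv2.imwrite("pics/t4.png",a)
s=r.get_state();print((np.array([.541,.188,.006])-s["tool_pos"])*1000,2*np.arctan2(s["eef_rot"][1],s["eef_rot"][0]))
E
```

```text
clock: 7.45
tool_pos: [0.5648, -0.2511, 0.2281]
eef_rot: [0.998, 0.068, 0.006, 0.005]
contact_force: [1.6, 0.1, -0.7]
opening: 0.006
finger_force: 0.0
clock: 8.25
tool_pos: [0.5617, 0.1517, 0.2221]
eef_rot: [1.0, 0.02, 0.0, -0.001]
contact_force: [-0.1, -0.6, 0.3]
opening: 0.497
finger_force: 0.0
[ -19.97044564   26.9201449  -216.03820892] 0.049976374206588924
```

View pics/t4.png

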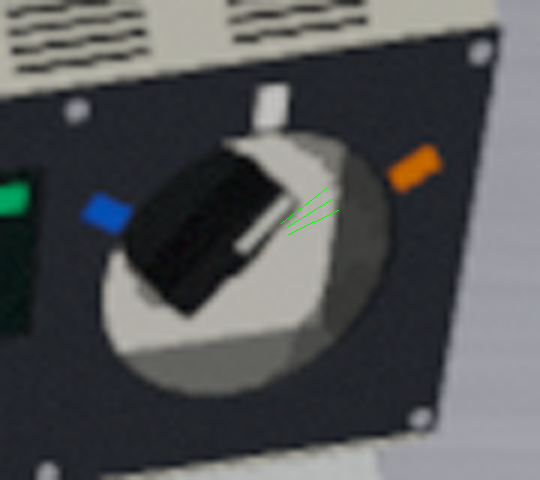

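The white line now runs from (240,250) to (295,195) in the crop, so the knob is still short of the mark. I'll measure its angle.

```bash
cat >> h.py <<'E'
def plate(p,u,v,n):
    o,d=ray("top",u,v);O=win(p,0,0,n);X=win(p,1,0,n)-O;Y=win(p,0,1,n)-O;N=np.cross(X,Y)
    q=o+d*((O-o)@N)/(d@N)-O;return np.array([q@X,q@Y])*1000
E
python3 - <<'E'
from h import *
np.set_printoptions(precision=2,suppress=True)
p=np.load("p.npy")
for n in(-.013,-.0125): 
    A=plate(p,465+240/6,150+250/6,n);B=plate(p,465+296/6,150+194/6,n);D=B-A;print(A,B,np.arctan2(-D[1],D[0]))
# bar edge lines
for q in(((190,316),(290,207)),((128,262),(225,147))):
    A,B=[plate(p,465+u/6,150+v/6,-.013) for u,v in q];D=B-A;print(A,B,np.arctan2(-D[1],D[0]))
A=plate(p,505.5-.5,192,-.013);print(A)
g=cv2.imread("t4raw.png");gr=g.max(2).astype(int);m=((g.min(2)>105))
m2=np.zeros((480,640),np.uint8);m2[178:195,500:517]=(gr[178:195,500:517]);print(m2[178:195,500:517])
E
```

```text
[ 2.17 -1.69] [ 22.77 -21.04] 0.7542244203013385
[ 2.45 -1.43] [ 23.04 -20.77] 0.754224420301337
[-23.71  15.23] [ 17.58 -19.34] 0.6969882782635908
[ 4.06 42.09] [46.88  8.91] 0.6593340540608483
[ 1.3  -1.78]
[[ 27  25  24  23  14  13  14  13  54 119 163 177 177 177 177 178 178]
 [ 21  26  21  16  17  14  17  17  16  57 115 156 173 177 178 177 177]
 [ 25  18  14  12  11  18  15  15  14  21  41  98 150 174 178 178 177]
 [ 20  14  14  15  14  13  17  15  16  16  21  36  99 156 178 177 177]
 [ 19  14  14  12  17  14  15  12  15  20  26  63 107 136 163 178 178]
 [ 15  17  14  12  15  14  15  18  20  26  53 124 160 140 131 169 178]
 [ 14  18  16  14  18  15  16  17  27  53 121 164 166 120 125 171 177]
 [ 13  16  13  13  18  14  23  26  50 121 164 164 124  98 151 177 178]
 [ 19  14  18  18  16  18  25  54 120 164 165 125  97 142 171 177 178]
 [ 15  16  15  16  22  24  32 106 160 164 124  98 142 171 177 177 178]
 [ 14  13  15  19  25  32 102 155 161 124  99 143 171 177 177 177 178]
 [ 14  18  24  24  29 100 154 162 125  65 127 171 177 178 177 177 178]
 [ 13  19  23  30  99 154 162 125  60 109 163 177 178 177 177 177 177]
 [ 22  22  20  27  95 137 124  60  84 151 178 178 177 177 177 177 177]
 [ 23  22  22  26  36  63  60  60 134 171 178 177 178 178 177 177 178]
 [ 25  25  26  24  19  21  62 127 166 177 177 177 178 178 177 177 177]
 [ 21  24  23  24  24  58 127 166 177 177 178 177 177 178 177 178 177]]
```

```bash
python3 -m pendant '[{"claw":0.5,"dx":-20,"dy":20,"dz":-40,"twist":-0.016},{"claw":0.5,"dx":-20,"dy":20,"dz":-90,"twist":-0.016},{"claw":0.5,"dx":-20,"dy":20,"dz":-140,"twist":-0.016},{"claw":0.5,"dx":-20,"dy":20,"dz":-150,"twist":-0.016},{"claw":0.5,"dx":-20,"dy":20,"dz":-150,"twist":-0.016}]' 35;python3 - <<'E'
from h import *
np.set_printoptions(precision=1,suppress=True)
s=r.get_state();print((np.array([.541,.188,.007])-s["tool_pos"])*1000,2*np.arctan2(s["eef_rot"][1],s["eef_rot"][0]))
E
```

```text
clock: 8.8
tool_pos: [0.5415, 0.167, 0.0709]
eef_rot: [1.0, 0.01, -0.002, 0.0]
contact_force: [0.9, -0.8, 0.9]
opening: 0.503
finger_force: 0.0
[ -0.5  21.  -63.9] 0.020693147290860952
```

```bash
python3 -m pendant '[{"claw":0.5,"dx":0,"dy":21,"dz":-10,"twist":0.012},{"claw":0.5,"dx":0,"dy":21,"dz":-30,"twist":0.012},{"claw":0.5,"dx":0,"dy":21,"dz":-45,"twist":0.012},{"claw":0.5,"dx":0,"dy":21,"dz":-55,"twist":0.012},{"claw":0.5,"dx":0,"dy":21,"dz":-60,"twist":0.012},{"claw":0.5,"dx":0,"dy":21,"dz":-64,"twist":0.012},{"claw":0.5,"dx":0,"dy":21,"dz":-64,"twist":0.012}]' 35; python3 -m pendant '[{"claw":0.1,"dx":0,"dy":0,"dz":0,"twist":0},{"claw":0.1,"dx":0,"dy":0,"dz":0,"twist":0},{"claw":0.1,"dx":0,"dy":0,"dz":0,"twist":0},{"claw":0.1,"dx":0,"dy":0,"dz":0,"twist":0},{"claw":0.1,"dx":0,"dy":0,"dz":0,"twist":0},{"claw":0.1,"dx":0,"dy":0,"dz":0,"twist":0}]' 35
```

```text
clock: 9.5
tool_pos: [0.5425, 0.188, 0.0077]
eef_rot: [1.0, 0.016, 0.0, 0.0]
contact_force: [-0.5, -0.2, 0.3]
opening: 0.498
finger_force: 0.0
clock: 10.1
tool_pos: [0.5426, 0.1887, 0.008]
eef_rot: [1.0, 0.017, 0.0, -0.0]
contact_force: [-0.0, 0.4, 4.0]
opening: 0.22
finger_force: 35.0
```

```bash
python3 -m pendant '[{"claw":0.1,"dx":0,"dy":0,"dz":20,"twist":0},{"claw":0.1,"dx":0,"dy":0,"dz":60,"twist":0},{"claw":0.1,"dx":0,"dy":0,"dz":100,"twist":0},{"claw":0.1,"dx":0,"dy":-20,"dz":130,"twist":0.12},{"claw":0.1,"dx":-10,"dy":-50,"dz":150,"twist":0.24},{"claw":0.1,"dx":-20,"dy":-85,"dz":150,"twist":0.36},{"claw":0.1,"dx":-35,"dy":-120,"dz":150,"twist":0.48},{"claw":0.1,"dx":-50,"dy":-155,"dz":150,"twist":0.6}]' 35; python3 -m pendant '[{"claw":0.1,"dx":-10,"dy":-30,"dz":0,"twist":0.13},{"claw":0.1,"dx":-20,"dy":-60,"dz":0,"twist":0.26},{"claw":0.1,"dx":-30,"dy":-90,"dz":0,"twist":0.39},{"claw":0.1,"dx":-40,"dy":-120,"dz":0,"twist":0.52},{"claw":0.1,"dx":-50,"dy":-150,"dz":0,"twist":0.65},{"claw":0.1,"dx":-60,"dy":-180,"dz":0,"twist":0.78},{"claw":0.1,"dx":-65,"dy":-210,"dz":0,"twist":0.91},{"claw":0.1,"dx":-65,"dy":-240,"dz":0,"twist":1.04}]';python3 - <<'E'
from h import *
np.set_printoptions(precision=1,suppress=True)
s=r.get_state();print((tw(np.load("p.npy"),[-.1,0,.049])-s["tool_pos"])*1000,1.72-2*np.arctan2(s["eef_rot"][1],s["eef_rot"][0]),s["q"])
E
```

```text
clock: 10.9
tool_pos: [0.4912, 0.0315, 0.1575]
eef_rot: [0.95, 0.314, -0.0, 0.0]
contact_force: [-0.1, -1.6, -2.8]
opening: 0.219
finger_force: 35.0
clock: 11.7
tool_pos: [0.4252, -0.2083, 0.1572]
eef_rot: [0.668, 0.744, -0.001, -0.001]
contact_force: [0.2, 0.7, -2.7]
opening: 0.22
finger_force: 35.0
[   2.2  -12.6 -108.2] 0.04236877029419417 [ 0.7  0.7 -0.6  2.1  0.7  0.6 -0.2]
```

```bash
python3 -m pendant '[{"claw":0.1,"dx":2,"dy":-12,"dz":-10,"twist":0.042},{"claw":0.1,"dx":2,"dy":-12,"dz":-40,"twist":0.042},{"claw":0.1,"dx":2,"dy":-12,"dz":-65,"twist":0.042},{"claw":0.1,"dx":2,"dy":-12,"dz":-80,"twist":0.042},{"claw":0.1,"dx":2,"dy":-12,"dz":-85,"twist":0.042},{"claw":0.1,"dx":2,"dy":-12,"dz":-85,"twist":0.042}]';python3 - <<'E'
from h import *
np.set_printoptions(precision=1,suppress=True)
s=r.get_state();print((tw(np.load("p.npy"),[-.1,0,.049])-s["tool_pos"])*1000,1.72-2*np.arctan2(s["eef_rot"][1],s["eef_rot"][0]))
im,_=eyes.snapshot("top");a=cv2.resize(im[215:300,405:545],None,fx=4,fy=4,interpolation=2)
im,_=eyes.snapshot("scene");b=cv2.resize(im[260:370,140:280],None,fx=3,fy=3,interpolation=2)
o=np.zeros((600,560,3),np.uint8);o[:340,:560]=a;o[340:,:420]=b[:260];cv2.imwrite("pics/t5.png",o)
E
```

```text
clock: 12.3
tool_pos: [0.4287, -0.2187, 0.0721]
eef_rot: [0.654, 0.756, -0.001, -0.001]
contact_force: [0.5, -0.5, -1.6]
opening: 0.222
finger_force: 35.0
[ -1.3  -2.2 -23.1] 0.0050018160519742505
```

View pics/t5.png

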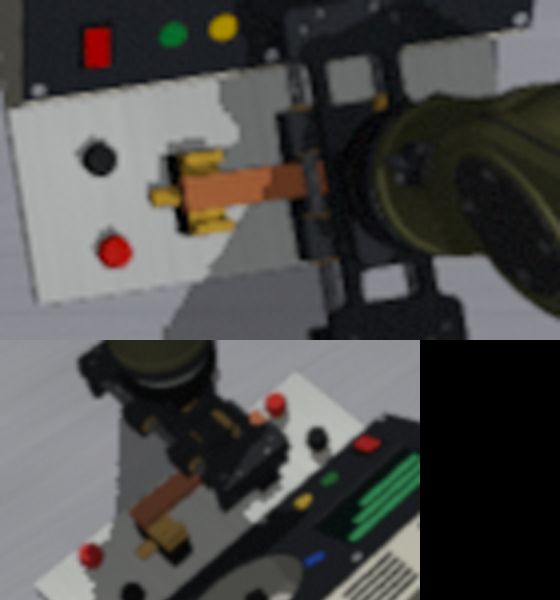

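The bar hangs level over the saddles. Its left end sits centrally between the left saddle's cheeks, at about (205,190) in the crop. I lower it gently.

```bash
python3 -m pendant '[{"claw":0.1,"dx":-1,"dy":-2,"dz":-5,"twist":0},{"claw":0.1,"dx":-1,"dy":-2,"dz":-10,"twist":0},{"claw":0.1,"dx":-1,"dy":-2,"dz":-14,"twist":0},{"claw":0.1,"dx":-1,"dy":-2,"dz":-17,"twist":0},{"claw":0.1,"dx":-1,"dy":-2,"dz":-19,"twist":0},{"claw":0.1,"dx":-1,"dy":-2,"dz":-20,"twist":0},{"claw":0.1,"dx":-1,"dy":-2,"dz":-21,"twist":0},{"claw":0.1,"dx":-1,"dy":-2,"dz":-21,"twist":0}]'
```

```text
clock: 13.2
tool_pos: [0.4284, -0.2207, 0.0517]
eef_rot: [0.654, 0.756, 0.0, 0.0]
contact_force: [-0.3, 0.6, -2.6]
opening: 0.222
finger_force: 35.0
```

```bash
python3 -m pendant '[{"claw":0.1,"dx":0,"dy":0,"dz":-1,"twist":0},{"claw":0.1,"dx":0,"dy":0,"dz":-2,"twist":0},{"claw":0.1,"dx":0,"dy":0,"dz":-2,"twist":0}]';python3 -m pendant '[{"claw":0.1,"dx":0,"dy":0,"dz":-1,"twist":0},{"claw":0.1,"dx":0,"dy":0,"dz":-1,"twist":0}]'
```

```text
clock: 13.5
tool_pos: [0.4283, -0.2207, 0.0496]
eef_rot: [0.654, 0.756, -0.0, -0.0]
contact_force: [0.4, -0.4, -2.0]
opening: 0.222
finger_force: 35.0
clock: 13.7
tool_pos: [0.4284, -0.2208, 0.049]
eef_rot: [0.654, 0.756, -0.0, 0.0]
contact_force: [-0.9, 0.1, 1.9]
opening: 0.221
finger_force: 35.0
```

```bash
python3 -m pendant '[{"claw":0.1,"dx":0,"dy":0,"dz":-0.5,"twist":0},{"claw":0.25,"dx":0,"dy":0,"dz":-0.5,"twist":0},{"claw":0.4,"dx":0,"dy":0,"dz":0,"twist":0},{"claw":0.4,"dx":0,"dy":0,"dz":0,"twist":0},{"claw":0.4,"dx":0,"dy":0,"dz":20,"twist":0},{"claw":0.4,"dx":0,"dy":0,"dz":60,"twist":0},{"claw":0.4,"dx":0,"dy":0,"dz":110,"twist":0},{"claw":0.4,"dx":0,"dy":0,"dz":150,"twist":0}]' 20
python3 - <<'E'
from h import *
np.set_printoptions(precision=1,suppress=True)
p=np.load("p.npy");s=r.get_state();e=win(p,-.026,-.029,-.022)
print("enter",(e-s["tool_pos"])*1000,.149-2*np.arctan2(s["eef_rot"][1],s["eef_rot"][0]))
for ph in(.75,1.0,1.2,1.3):
    c=20*np.array([-np.cos(ph),np.sin(ph)])+8*np.array([-np.sin(ph),-np.cos(ph)])
    w=win(p,(c[0]-11)/1e3,(c[1]-17.5)/1e3,-.022);print(ph,(w-e)*1000)
E
```

```text
clock: 14.5
tool_pos: [0.4283, -0.2205, 0.2008]
eef_rot: [0.654, 0.756, 0.0, -0.0]
contact_force: [0.3, -0.6, -0.5]
opening: 0.398
finger_force: 0.0
enter [ 140.6  -81.4 -128.3] -1.5660873988368755
0.75 [-7.  18.4 -2.9]
1.0 [-5.6 23.4 -1.5]
1.2 [-3.8 27.   0.2]
1.3 [-2.7 28.6  1.1]
```

```bash
python3 -m pendant '[{"claw":0,"dx":15,"dy":-10,"dz":10,"twist":-0.14},{"claw":0,"dx":30,"dy":-20,"dz":10,"twist":-0.28},{"claw":0,"dx":45,"dy":-30,"dz":10,"twist":-0.42},{"claw":0,"dx":60,"dy":-40,"dz":10,"twist":-0.56},{"claw":0,"dx":75,"dy":-50,"dz":10,"twist":-0.7},{"claw":0,"dx":90,"dy":-60,"dz":10,"twist":-0.84},{"claw":0,"dx":105,"dy":-70,"dz":10,"twist":-0.98},{"claw":0,"dx":120,"dy":-75,"dz":10,"twist":-1.12}]';python3 -m pendant '[{"claw":0,"dx":5,"dy":0,"dz":0,"twist":-0.14},{"claw":0,"dx":10,"dy":0,"dz":0,"twist":-0.28},{"claw":0,"dx":13,"dy":0,"dz":0,"twist":-0.42},{"claw":0,"dx":13,"dy":0,"dz":0,"twist":-0.446},{"claw":0,"dx":13,"dy":0,"dz":0,"twist":-0.446}]';python3 - <<'E'
from h import *
np.set_printoptions(precision=1,suppress=True)
p=np.load("p.npy");s=r.get_state();e=win(p,-.026,-.029,-.022)
print("enter",(e-s["tool_pos"])*1000,.149-2*np.arctan2(s["eef_rot"][1],s["eef_rot"][0]))
eyes.snapshot("top")
im,d=eyes.snapshot("top");cv2.imwrite("t6raw.png",im)
E
```

```text
clock: 15.3
tool_pos: [0.5484, -0.2969, 0.2084]
eef_rot: [0.957, 0.29, -0.0, 0.0]
contact_force: [-0.1, -0.4, -0.6]
opening: 0.005
finger_force: 0.0
clock: 15.8
tool_pos: [0.561, -0.2956, 0.2084]
eef_rot: [0.997, 0.076, -0.0, 0.0]
contact_force: [0.1, -0.2, -0.3]
opening: 0.007
finger_force: 0.0
enter [   7.9   -6.3 -135.9] -0.002299583918017295
```

```bash
python3 -m pendant '[{"claw":0,"dx":1,"dy":-1,"dz":-45,"twist":0},{"claw":0,"dx":1,"dy":-1,"dz":-85,"twist":0},{"claw":0,"dx":1,"dy":-1,"dz":-105,"twist":0},{"claw":0,"dx":1,"dy":-1,"dz":-118,"twist":0},{"claw":0,"dx":1,"dy":-1,"dz":-130,"twist":0},{"claw":0,"dx":1,"dy":-1,"dz":-138,"twist":0},{"claw":0,"dx":1,"dy":-1,"dz":-138,"twist":0}]'; python3 -m pendant '[{"claw":0,"dx":0,"dy":4,"dz":0,"twist":0},{"claw":0,"dx":0,"dy":8,"dz":0,"twist":0},{"claw":0,"dx":0,"dy":12,"dz":0,"twist":0},{"claw":0,"dx":0.5,"dy":15,"dz":0.5,"twist":0},{"claw":0,"dx":1.5,"dy":18.5,"dz":1.5,"twist":0},{"claw":0,"dx":2.5,"dy":20.5,"dz":2.5,"twist":0},{"claw":0,"dx":3.5,"dy":22.5,"dz":3.5,"twist":0},{"claw":0,"dx":3.5,"dy":22.5,"dz":3.5,"twist":0}]'; python3 -m pendant '[{"claw":0,"dx":-2,"dy":-8,"dz":0,"twist":0},{"claw":0,"dx":-2,"dy":-8,"dz":30,"twist":0},{"claw":0,"dx":-2,"dy":-8,"dz":80,"twist":0},{"claw":0,"dx":-2,"dy":-8,"dz":130,"twist":0},{"claw":0,"dx":-2,"dy":40,"dz":150,"twist":0},{"claw":0,"dx":-2,"dy":90,"dz":150,"twist":0},{"claw":0,"dx":-2,"dy":140,"dz":150,"twist":0},{"claw":0,"dx":-2,"dy":190,"dz":150,"twist":0}]'
```

```text
clock: 16.6
tool_pos: [0.5622, -0.2967, 0.0703]
eef_rot: [0.997, 0.074, -0.0, -0.0]
contact_force: [-0.8, 0.4, 0.6]
opening: 0.003
finger_force: 0.0
clock: 17.4
tool_pos: [0.563, -0.2766, 0.0737]
eef_rot: [0.997, 0.073, -0.003, 0.001]
contact_force: [-3.1, -5.3, -0.3]
opening: 0.008
finger_force: 2.7
clock: 18.2
tool_pos: [0.5642, -0.0839, 0.2251]
eef_rot: [0.997, 0.074, 0.001, -0.0]
contact_force: [0.3, -0.0, -0.0]
opening: 0.007
finger_force: 0.0
```

```bash
python3 -m pendant '[{"claw":0,"dx":0,"dy":50,"dz":0,"twist":0},{"claw":0,"dx":0,"dy":100,"dz":0,"twist":0},{"claw":0,"dx":0,"dy":150,"dz":0,"twist":0},{"claw":0,"dx":0,"dy":200,"dz":0,"twist":0}]'; cat > look.py <<'E'
from h import *
import sys
np.set_printoptions(precision=2,suppress=True)
p=np.load("p.npy");s=r.get_state();e=win(p,-.026,-.029,-.022);print("enter",(e-s["tool_pos"])*1000)
im,d=eyes.snapshot("top");cv2.imwrite(f"pics/{sys.argv[1]}.png",np.vstack([cv2.resize(im[160:220,475:550],(600,480),interpolation=2)]))
m=(im.min(2)>105).astype(np.uint8);cv2.imwrite("raw.png",im)
a=cv2.resize(im[130:300,400:560],None,fx=3.5,fy=3.5,interpolation=2);cv2.imwrite(f"pics/{sys.argv[1]}.png",a)
E
python3 look.py t7
```

```text
clock: 18.6
tool_pos: [0.5639, 0.1165, 0.2247]
eef_rot: [0.997, 0.075, 0.001, -0.0]
contact_force: [1.2, 0.3, -0.5]
opening: 0.003
finger_force: 0.0
enter [   5.   -418.34 -152.25]
```

View pics/t7.png

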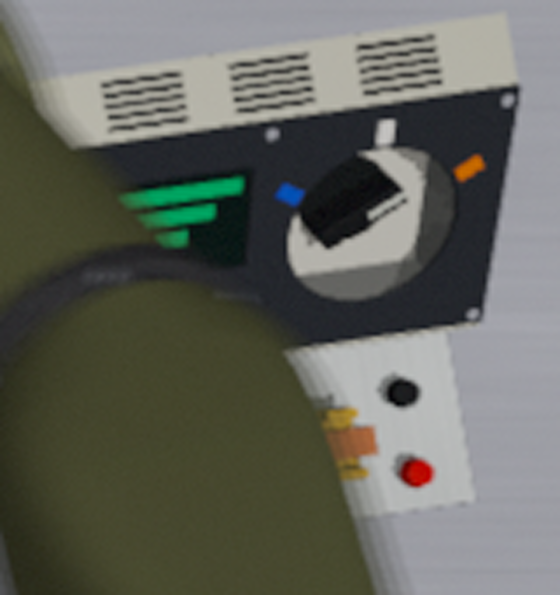

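The bar's right end sits in the right saddle. The white line now runs from about (371,219) to (405,197) in the crop. I measure its angle.

```bash
python3 - <<'E'
from h import *
p=np.load("p.npy");im=cv2.imread("raw.png")
print(im[182:196,500:520].max(2))
for q in(((371,219),(405,197)),((333,248),(402,191))):
    A,B=[plate(p,400+(u-1.25)/3.5,130+(v-1.25)/3.5,-.013) for u,v in q];D=B-A;print(A,B,np.arctan2(-D[1],D[0]),np.arctan2(-B[1],B[0]))
for ph in(.9,.95,1.0,1.05,1.1): print(ph,*[proj("top",win(p,r_*np.cos(ph)/1e3,-r_*np.sin(ph)/1e3,-.013)) for r_ in(5,28)])
E
```

```text
[[ 22  24  19  15  18  16  17  19  15  16  15  20  32 105 161 180 180 180
  179 179]
 [ 22  20  16  19  18  14  15  18  17  16  17  17  26  37 111 163 180 180
  179 180]
 [ 15  18  17  14  13  18  19  17  18  19  20  31  27  27  73 149 179 179
  180 180]
 [ 13  17  15  20  17  20  18  15  18  29  28  29  55 112 146 168 179 180
  179 179]
 [ 18  15  19  12  20  17  19  23  26  30  28  63 126 164 165 143 159 179
  181 180]
 [ 18  17  16  19  18  20  26  28  26  65 123 152 168 167 126  80 145 179
  180 174]
 [ 18  17  16  17  24  28  28  40  97 142 168 167 143 124 130 152 168 180
  179 170]
 [ 17  17  18  29  27  28  63 124 160 161 143 115  81 128 169 180 180 180
  180 166]
 [ 23  24  27  26  41 107 148 168 168 126  82 121 152 167 180 180 180 180
  180 158]
 [ 25  26  26  22  41 136 165 144 119 103 139 168 180 179 179 180 180 180
  180 154]
 [ 26  25  27  21  27 103 118  81 123 158 173 180 179 179 180 180 180 180
  179 154]
 [ 24  25  24  24  23  37  70 129 168 180 180 179 180 179 180 180 180 180
  179 151]
 [ 26  24  24  24  24  62 128 169 180 180 180 180 179 180 180 179 180 180
  174 137]
 [ 28  26  21  21  62 128 169 179 180 180 180 180 180 179 180 180 179 180
  170 128]]
[ 0.49050848 -3.37301234] [ 13.14304441 -24.58013241] 1.0328677761020413 1.079774084308034
[-17.18648281  20.31551246] [ 17.8814627  -22.01308319] 0.8789354541004532 0.8885938167290593
0.9 [505.99858113 191.16031264] [514.44080325 184.40824332]
0.95 [506.0535053  191.22880943] [514.74533688 184.79840624]
1.0 [506.10372617 191.30076219] [515.02289335 185.2077766 ]
1.05 [506.14911927 191.37598924] [515.27281363 185.63527284]
1.1 [506.18957237 191.45430074] [515.49451325 186.07977016]
```

```bash
python3 -m pendant '[{"claw":0,"dx":0,"dy":45,"dz":30,"twist":0},{"claw":0,"dx":0,"dy":90,"dz":60,"twist":0},{"claw":0,"dx":-20,"dy":130,"dz":60,"twist":0},{"claw":0,"dx":-40,"dy":170,"dz":60,"twist":0},{"claw":0,"dx":-40,"dy":200,"dz":60,"twist":0},{"claw":0,"dx":-40,"dy":200,"dz":60,"twist":0}]'; python3 - <<'E'
from h import *
p=np.load("p.npy")
a,_=eyes.snapshot("top");b,_=eyes.snapshot("scene");cv2.imwrite("ta.png",a);cv2.imwrite("sb.png",b)
A=cv2.resize(a[150:295,430:545],None,fx=4,fy=4,interpolation=2);B=cv2.resize(b[320:380,195:245],None,fx=6,fy=6,interpolation=2)
o=np.zeros((580,790,3),np.uint8);o[:580,:460]=A;o[:360,475:775]=B;cv2.imwrite("pics/t8.png",o)
for ph in(.9,.95,1.0,1.05,1.1): 
    q=[proj("scene",win(p,r_*np.cos(ph)/1e3,-r_*np.sin(ph)/1e3,-.013)) for r_ in(2,28)];print(ph,*q,(q[1]-q[0])[1]/(q[1]-q[0])[0])
u,v=(int(t) for t in proj("scene",win(p,.007,-.013,-.013)));print(u-12,v-10);print(b[v-10:v+12,u-12:u+10].min(2))
hsv=cv2.cvtColor(a,cv2.COLOR_BGR2HSV);m=cv2.inRange(hsv,(3,100,60),(14,255,255));k=np.zeros_like(m);k[240:280,440:515]=m[240:280,440:515]
c=max(cv2.findContours(k,0,cv2.CHAIN_APPROX_NONE)[0],key=cv2.contourArea)
P=np.array([atz("top",*x[0],.057)[:2]*1000 for x in c],np.float32);print(cv2.minAreaRect(P),tw(p,[-.1,0,0]),1.72*57.3)
E
```

```text
clock: 19.25
tool_pos: [0.5215, 0.3208, 0.2847]
eef_rot: [0.997, 0.079, 0.0, -0.003]
contact_force: [-0.5, 1.0, 0.4]
opening: 0.008
finger_force: 0.0
0.9 [221.04587693 351.70030469] [217.57451772 359.27146291] -2.1810356552924883
0.95 [221.01097259 351.70975821] [217.07845002 359.40322331] -1.9563689624966958
1.0 [220.97681303 351.71775809] [216.59356484 359.51380322] -1.778599978956567
1.05 [220.94348391 351.72428438] [216.12112795 359.60293849] -1.6337769723420528
1.1 [220.91106876 351.72932086] [215.66236705 359.67042532] -1.5129654713420588
206 345
[[ 38  59  78  88  90  90  90  89  89  90  89  90  90  89  90  89  88  75
   46  20  13  12]
 [ 53  71  83  90  90  89  90  89  90  90  89  90  90  89  90  89  80  57
   25  15  16  13]
 [ 69  82  88  89  90  89  90  89  89  89  90  89  89  89  89  84  64  31
   15  13  14  13]
 [ 79  89  90  90  89  89  89  90  90  90  89  89  90  89  89  75  47  20
   12  13  13  11]
 [ 83  89  89  90  90  90  89  90  90  90  90  89  90  89  82  62  31  15
   15  13  12   8]
 [ 85  89  90  89  90  90  90  89  89  89  90  90  89  85  72  58  40  18
  
[... 955 characters left out ...]
0  90  91  93 106 121 131 126  92  49  43  27  24  25  23  24  25
   26  24  23  23]
 [ 88  87  89  93  97 106 115 112  96  62  31  26  25  23  23  23  23  24
   25  23  24  24]
 [ 75  76  77  82  81  73  64  49  41  29  25  24  24  25  22  24  24  24
   24  23  23  27]
 [ 46  49  48  45  37  34  29  24  24  24  25  23  23  24  24  22  24  25
   23  24  26  48]
 [ 38  40  39  33  28  25  22  24  23  25  23  24  25  23  24  23  25  24
   24  30  48  91]
 [ 40  39  34  31  27  24  24  23  24  23  24  24  24  24  25  22  25  24
   30  57  97 136]]
((427.22247314453125, -220.06414794921875), (21.894277572631836, 140.29347229003906), 8.203542709350586) [ 0.42737746 -0.22084947  0.        ] 98.556
```

View pics/t8.png

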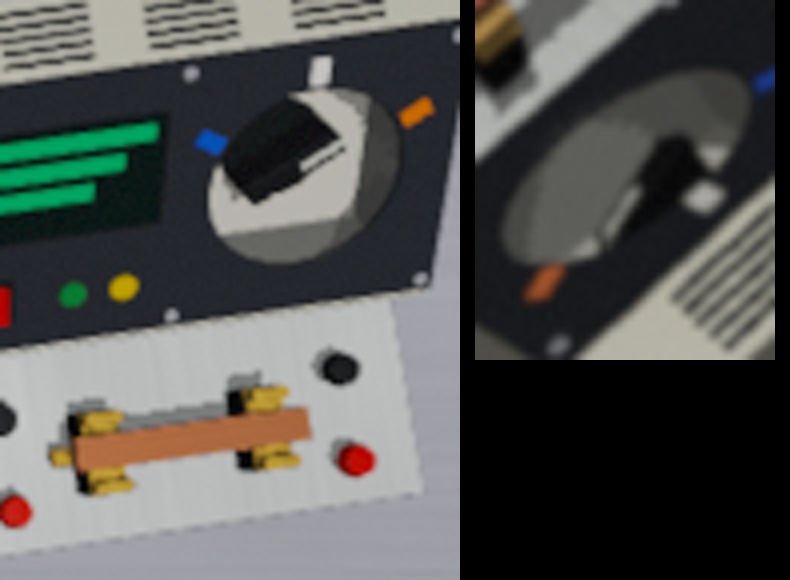

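The bar lies across both saddles, within 1 mm of centred and 0.4° of square. The line angle reads 1.04 from the top view and 1.06 from the scene view, against a target of 1.047. The robot is clear of everything, so I hand in.

```bash
python3 -c "
from plant import r
print(r.finish_job())"
```

```text
the job is handed in; nothing more can be done
None
```

The job is handed in: the copper bar lies flat and centred across both brass saddles, the selector's white line points at the copper-orange mark (about 1.05 rad), and the aluminium and steel bars were left in the tray; the hand-in returned no verdict.

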